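Fit the nested lids, then lift off the outer one alone

ROBOT

A 6-joint arm with a two-finger parallel gripper is mounted at the origin on a cart in front of the work surface, level with it; the furniture and walls round the work are solid. World frame = base frame: x ahead of the robot, y to its left, z up, the work surface at z = 0. Lengths are in m, angles in rad, forces in N, time in s.
With the tool pointing down it reaches from about 0.3 to 0.875 m from the base axis. Payload 6.4 kg.
Tool frame: the origin (TCP) lies between the finger pads; the fingertips stand ctrl.tip_extent ahead of it and the grasp point (between the pads) is the TCP (ctrl.tip_extent is the distance from the TCP to the fingertips, in m); z points along the fingers, y is the line along which they close (so a half turn about z gives the same grasp; the last joint's range is limited). The gripper opens to 85 mm and grips with 20 to 120 N. Pads are 22 mm wide; open, the fingers measure 114 mm over their backs; the gripper's body (76 mm by 85 mm) begins 54 mm behind the grasp point. The pads swing forward as they close: fully open they stand 13 mm farther back than shut.
Start: joints at [1.089, 0.181, 1.607, -0, 1.354, -0.206], TCP at [0.157, 0.553, 0.25] pointing down, gripper open.
Joint ranges: [-2.99, 2.99], [-0.89, 2.07], [0.3, 2.58], [-1.14, 4.28], [0, 2.63], [-3.12, 3.12]. Speed limits (rad/s): [2.57, 2.57, 3.01, 3.14, 3.14, 3.14].

INTERFACE

Orientations are given as a unit quaternion [w, x, y, z].
In Python, from bench import ctrl gives the robot as it stands.
- The arm moves only by the tool send_rows, never from a script. Its arguments are lists of equal length, an entry for each row: "dr": the turn, a rotation vector about the tool's x, y, z in units of 6 degrees (1.0 is 6 degrees), a list of three; "xyz": the shift along the tool's x, y, z in cm, a list of three; "jaw": the opening in per cent of the stroke, from 0 (shut) to 100 (fully open). In form: {"dr": [[wx, wy, wz], ...], "xyz": [[dx, dy, dz], ...], "jaw": [jaw, ...]}. A call has exactly 8 rows; each row is the pose to reach, as a shift and turn from the pose commanded when the call began, along the tool's axes at that moment; what a row does not reach only later rows make up. A row lasts 1/8 s, in which the tool goes at most 62.5 mm and 10.7 degrees, less where a joint would pass 70% of its speed; a pose out of reach is approached as far as the arm can. A call with a gripper value outside its range is refused whole. The fingers move at their own pace and stop on an object; the grip force is fixed at half the most. Time passes only in rows, so rows that repeat a pose let the fingers close, or fill a call up. It gives the time, the measured TCP pose, the force, the opening and the grip force at its end, in the units of the state.
- ctrl.get_obs(): the state, without advancing time (a new reading comes with each control period).
- ctrl.camera(name): name is "side" or "top"; returns the picture (480x640x3 uint8, red, green, blue); there is no depth.
- ctrl.calibration(name): a dict with "camera_matrix" (3x3 intrinsics, pixels), "D" ([k1, k2, p1, p2, k3] as OpenCV has them; the pictures are not rectified), "world_from_camera" (4x4, takes a point from camera to world coordinates). Camera axes: x right, y up, looking along -z (the intrinsics and any distortion apply to the point x, -y, -z); pixel columns grow to the right and rows downward; lengths in m; the calibration is good to about 2 mm. A picture is of the moment at which its call begins. calibration takes no time and is no camera call.
- ctrl.hand_in(): hands the job in; it is judged then, once.
The state is a dict: "time_s": time; "q": joint angles; "dq": joint speeds; "joint_efforts": joint torques, N m; "eef_pos": TCP position; "eef_rot": TCP orientation; "wrist_force": force on the tool from outside, world axes, zero at the start; "torque": the same for the moment, N m; "opening": opening from 0.0 (shut) to 1.0 (fully open); "grasp_force": force on a finger pad.
Only numpy, scipy, OpenCV 4.12 (cv2) and the standard library are available. Lean on these libraries where they do the work, as an engineer would, in place of code of your own. Each camera call takes 0.05 s, during which the arm holds its last target. There are 200 camera calls.

TASK

Two open steel canisters and a nested pair of lids (a steel outer cover sitting over a white inner lid whose knob sticks up through it) stand on the worktop. Pick up the pair together, lower it onto the taller canister until the inner lid is fully home in the mouth before you let go of it, then take hold of the outer cover and lift it off alone, leaving the inner lid seated and undisturbed. Finish while still holding the outer cover level in the gripper, well clear above where it sat (some 60 mm or more), with the inner lid untouched and everything else left where it was.

Things in the scene. Friction and masses are not known exactly. Their poses are not given: they have to be found in the camera images.
- canister_tall: the taller open steel canister, loose, 0.6 kg, standing upright: 112 mm high, round body 76 mm across up to 78 mm high, then a shoulder to a neck 50 mm across outside (44 mm bore, 3 mm wall) from 88 mm high to the rim. Origin: centre of its underside; z up along its axis
- canister_tall_mouth (a point): centre of the tall canister's mouth, level with the rim
- canister_short: the shorter open steel canister, loose, 0.45 kg, same body and neck but only 76 mm high; to be left alone. Origin: centre of its underside
- inner_lid: white inner lid, 80 g, round, z up. Origin: centre of the plug's underside, on the worktop at the start. Upwards in mm: plug 39 across, 0 to 14 (foot tapered to 33 across below 5); flange 52 across, 14 to 18; stem 16 across; knob 22 across, 38 to 60. Home: flange on the canister's rim, plug underside 14 mm below the rim, about 2 mm play all round
- inner_knob (a point): centre of the top of the inner lid's knob, 60 mm above its origin. Lifting by the knob carries both lids
- outer_lid: steel outer cover, about 100 g, round, z up. Origin: centre of the skirt's lower edge. Skirt 63 mm across (57 inside), top face at 20 mm; collar 46 across from 20 to 34 mm, open through the middle (32 mm) for the knob. Rests loose on the inner lid's flange, 2.5 mm sideways play, its origin then 2 mm above the inner lid's. The knob begins 2 mm above the collar
- outer_collar (a point): centre of the top of the outer cover's collar, 34 mm above its origin. Lifting by the collar or skirt takes the cover alone
- tape_roll: a loose roll of tape lying flat, 66 mm across, 19 mm high, behind the work; bystander
- vial: a loose white closed vial, 33 mm across, 78 mm high, behind the work; bystander
- marker: a loose marker pen lying near the front edge, 136 mm long, 13 mm high; bystander
- timer: a loose white bench timer, 62 mm square, 43 mm high, at the left; bystander

How it is judged:
By the outcome, as a careful person would: the job done as asked, in the order asked, and still so for the second after the job is handed in, while the arm keeps its last pose, push and grip.
It also fails if it takes over 54 s, if anything falls off the work surface, if the arm or the gripper's body presses on something with over 40 N, if the wrist force passes 120 N, or if a joint passes its speed limit or range.

## Working session

There is one attempt and no reset: what is moved stays moved. The work goes in short steps, Python scripts to look and compute and a tool call to move; the robot and the scene stay as the last step left them, time stands still between calls to the robot, and variables do not carry over. Pictures are saved under pics/ and viewed, at most 10 in all, crops included, and the job is handed in when it is done.

Besides the shell and the picture viewer there is one more tool, called after "Call:" by a JSON object that holds its "method" and its "body". send_rows: Moves the arm, as the interface text tells. Its arguments: {"type":"object","properties":{"dr":{"type":"array","items":{"type":"array","items":{"type":"number"}}},"xyz":{"type":"array","items":{"type":"array","items":{"type":"number"}}},"jaw":{"type":"array","items":{"type":"number"}}},"required":["dr","xyz","jaw"]}

```bash
mkdir -p pics; python3 - <<'E'
from bench import ctrl
import cv2,numpy as np
for n in("top","side"):
    cv2.imwrite(f"pics/{n}0.png",ctrl.camera(n)[:,:,::-1]); c=ctrl.calibration(n); print(n,c)
print(ctrl.get_obs(),ctrl.tip_extent)
E
```

```text
top {'camera_matrix': array([[534.26987325,   0.        , 325.18741032],
       [  0.        , 534.26987325, 241.79724944],
       [  0.        ,   0.        ,   1.        ]]), 'D': array([-0.13436994,  0.        ,  0.        ,  0.        ,  0.        ]), 'world_from_camera': array([[-1.24191777e-01,  9.69812509e-01, -2.09857331e-01,
         3.15963295e-01],
       [-9.92257799e-01, -1.21184467e-01,  2.71805932e-02,
         1.00428085e-01],
       [ 9.28630522e-04,  2.11608179e-01,  9.77354141e-01,
         1.07043815e+00],
       [ 0.00000000e+00,  0.00000000e+00,  0.00000000e+00,
         1.00000000e+00]])}
side {'camera_matrix': array([[480.08314979,   0.        , 319.42825939],
       [  0.        , 480.08314979, 239.08626604],
       [  0.        ,   0.        ,   1.        ]]), 'D': array([-0.11914023,  0.        ,  0.        ,  0.        ,  0.        ]), 'world_from_camera': array([[ 0.91545512,  0.14736784, -0.37446582,  0.0801831 ],
       [-0.40240993,  0.34184704, -0.84923898, -0.96095532],
       [ 0.00285951,  0.92812893,  0.37224791,  0.56208544],
       [ 0.        ,  0.        ,  0.        ,  1.        ]])}
{'time_s': 0.1, 'q': array([ 1.08869292e+00,  1.81499489e-01,  1.60790654e+00,  6.57691040e-06,
        1.35379989e+00, -2.06273182e-01]), 'dq': array([-0.00212258, -0.00053679, -0.00137117,  0.00182294, -0.00135087,
       -0.00090236]), 'joint_efforts': array([-1.63137361e-04, -4.45879018e+01, -3.52232194e+01, -2.50359481e-04,
        4.24288010e-03,  1.42163009e-05]), 'eef_pos': array([0.15634374, 0.55285076, 0.24945652]), 'eef_rot': array([-2.75206478e-04,  1.37478985e-01,  9.90504355e-01, -7.58239396e-04]), 'wrist_force': array([-0.14303304,  0.10040717,  0.77927473]), 'torque': array([-0.00914029,  0.00422357, -0.05707518]), 'grasp_force': 0.0, 'opening': 1.00092234489387} 0.019
```

View pics/top0.png

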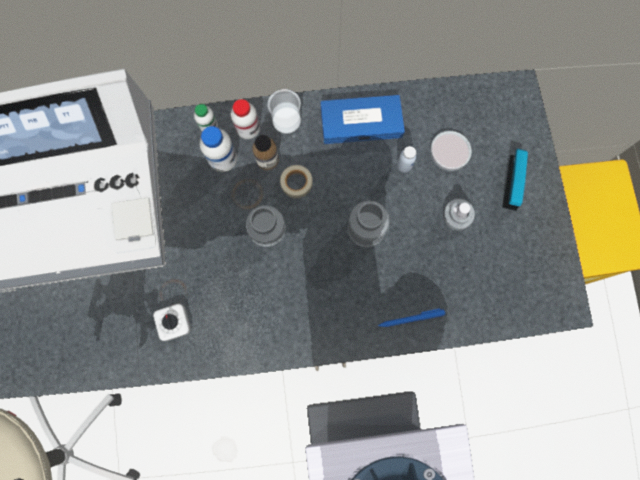

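View pics/side0.png

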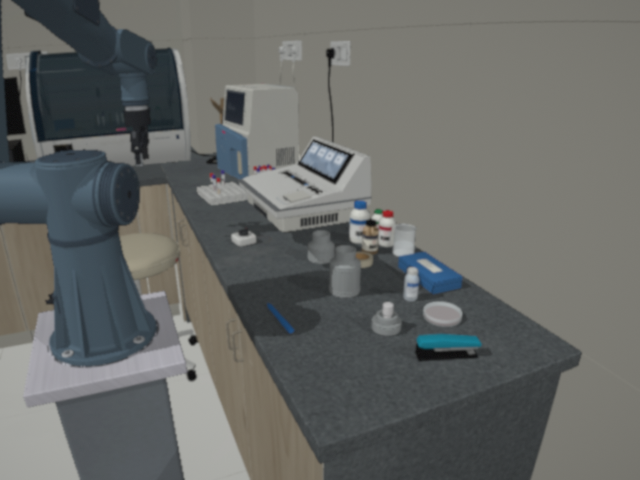

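Top view: tall canister near (370,220), short one (265,225), lid pair (460,213) with knob about (464,208), vial (407,158), and marker (412,318). In the side view the pair is at (387,320) and the tall canister at (345,270). I'll enlarge these areas.

```bash
python3 - <<'E'
import cv2,numpy as np
t=cv2.imread("pics/top0.png");s=cv2.imread("pics/side0.png")
a=cv2.resize(t[190:250,340:490],None,fx=5,fy=5,interpolation=cv2.INTER_CUBIC)
b=cv2.resize(s[235:345,300:450],None,fx=5,fy=5,interpolation=cv2.INTER_CUBIC)[:,:]
b=cv2.resize(s[240:340,325:405],None,fx=5,fy=5,interpolation=cv2.INTER_CUBIC)[:,:]
c=np.zeros((600,800,3),np.uint8)
c[:300,:750]=a; cv2.imwrite("pics/a.png",a)
cv2.imwrite("pics/b.png",b)
E
```

```text
(no output)
```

View pics/a.png

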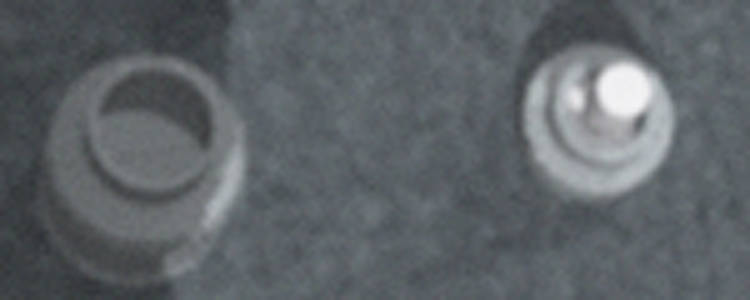

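View pics/b.png

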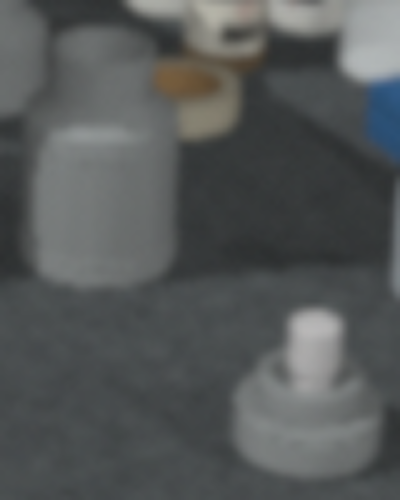

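```bash
cat > h.py <<'E'
from bench import ctrl
import cv2,numpy as np
def at_z(n,uv,z):
    c=ctrl.calibration(n);p=cv2.undistortPoints(np.array([[uv]],float),c["camera_matrix"],c["D"])[0,0]
    T=c["world_from_camera"];d=T[:3,:3]@[p[0],-p[1],-1];o=T[:3,3]
    return (o+d*(z-o[2])/d[2]).round(4)
def proj(n,X):
    c=ctrl.calibration(n);T=np.linalg.inv(c["world_from_camera"]);X=np.atleast_2d(X)@T[:3,:3].T+T[:3,3]
    return cv2.projectPoints(X*[1,-1,-1],np.zeros(3),np.zeros(3),c["camera_matrix"],c["D"])[0][:,0]
def ring(n,c,z,r):
    a=np.linspace(0,2*np.pi,60);return proj(n,np.c_[c[0]+r*np.cos(a),c[1]+r*np.sin(a),0*a+z])
def overlay(n,img,fn,rings,box,f=5):
    u0,v0,u1,v1=box
    b=cv2.resize(img[v0:v1,u0:u1],None,fx=f,fy=f,interpolation=cv2.INTER_CUBIC)
    for c,z,r in rings:
        p=(ring(n,c,z,r)-[u0,v0]+.5)*f-.5
        cv2.polylines(b,[p.round().astype(int)],True,(0,255,255),1)
    cv2.imwrite(fn,b)
E
python3 - <<'E'
from h import *
m=lambda u,v,u0,v0:((u+.5)/5-.5+u0,(v+.5)/5-.5+v0)
print("rim",at_z("top",m(152,130,340,190),.112),at_z("side",m(105,42,325,240),.112))
print("knob",at_z("top",m(623,89,340,190),.06),at_z("side",m(316,318,325,240),.06))
print("skirt",at_z("top",m(599,120,340,190),.012))
rim=at_z("top",m(152,130,340,190),.112)[:2];k=at_z("top",m(623,89,340,190),.06)[:2]
R=[(rim,.112,.025),(rim,.078,.038),(rim,0,.038),(k,.06,.011),(k,.022,.0315),(k,.002,.0315),(k,.036,.023)]
a=cv2.imread("pics/top0.png");b=cv2.imread("pics/side0.png")
overlay("top",a,"pics/oa.png",R,(340,190,490,250));overlay("side",b,"pics/ob.png",R,(325,240,405,340))
x=np.zeros((560,800,3),np.uint8)
A=cv2.resize(cv2.imread("pics/oa.png"),(500,200),interpolation=cv2.INTER_AREA);B=cv2.imread("pics/ob.png")
overlay("top",a,"pics/o1.png",R,(345,195,395,250));overlay("top",a,"pics/o2.png",R,(440,195,480,235))
o1=cv2.imread("pics/o1.png");o2=cv2.imread("pics/o2.png")
x[:500,:400]=B;x[:275,400:650]=o1;x[280:480,400:600]=o2;cv2.imwrite("pics/ov.png",x)
E
```

```text
rim [ 0.5608 -0.015   0.112 ] [ 0.5676 -0.0119  0.112 ]
knob [ 0.568  -0.2098  0.06  ] [ 0.5715 -0.2065  0.06  ]
skirt [ 0.568  -0.2121  0.012 ]
```

View pics/ov.png

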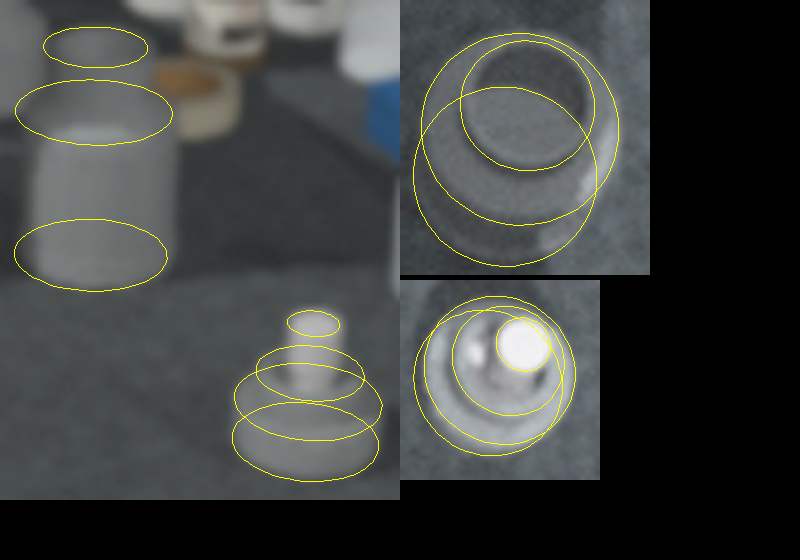

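The overlays fit the top view well. The side view disagrees by about 3 mm, so I'll check again from near. Moving over to the lids, keeping the orientation: the closing axis then lies along the side camera's view.

Call:
{"method": "send_rows", "body": {"dr": [[0,0,0],[0,0,0],[0,0,0],[0,0,0],[0,0,0],[0,0,0],[0,0,0],[0,0,0]], "xyz": [[-2,-2.1,0],[-6,-6.2,0],[-10,-10.3,0],[-14,-14.4,0],[-18.2,-18.7,0],[-22.4,-23,0],[-26.6,-27.3,0],[-30.8,-31.6,0]], "jaw": [100,100,100,100,100,100,100,100]}}

```text
time_s: 1.1
eef_pos: [0.3673, 0.1636, 0.2503]
eef_rot: [0.0, 0.137, 0.991, 0.0]
wrist_force: [1.5, 0.2, -0.4]
opening: 1.0
grasp_force: 0.0
```

Call:
{"method": "send_rows", "body": {"dr": [[0,0,0],[0,0,0],[0,0,0],[0,0,0],[0,0,0],[0,0,0],[0,0,0],[0,0,0]], "xyz": [[-4.2,-4.3,0],[-8.4,-8.6,0],[-12.6,-12.9,1],[-16.8,-17.2,2],[-21,-21.5,4],[-25.2,-25.9,6],[-28.5,-29.3,8],[-29.7,-30.5,9]], "jaw": [100,100,100,100,80,70,70,70]}}

```text
time_s: 2.1
eef_pos: [0.5695, -0.2115, 0.1581]
eef_rot: [-0.001, 0.139, 0.99, 0.0]
wrist_force: [0.1, 1.0, 0.1]
opening: 0.699
grasp_force: 0.0
```

```bash
cat > st.py <<'E'
from h import *
from scipy.spatial.transform import Rotation as Ro
def st():
    o=ctrl.get_obs();R=Ro.from_quat(o["eef_rot"],scalar_first=True).as_matrix()
    print("t",o["time_s"],"p",o["eef_pos"].round(4),"q",o["q"].round(2),"F",o["wrist_force"].round(1),"open",round(o["opening"],3),"grip",round(o["grasp_force"],1));print(R.round(4).tolist())
    return o["eef_pos"],R
def go(tgt):
    p,R=st();print("shift cm",((np.array(tgt)-p)@R*100).round(2))
E
python3 - <<'E'
from st import *
go([.569,-.209,.058])
a=ctrl.camera("top")[:,:,::-1].copy();b=ctrl.camera("side")[:,:,::-1].copy()
cv2.imwrite("pics/t1.png",a);cv2.imwrite("pics/s1.png",b)
x=np.zeros((600,800,3),np.uint8)
x[:600,:500]=cv2.resize(b[220:340,340:440],None,fx=5,fy=5,interpolation=cv2.INTER_CUBIC)
x[:480,500:800]=cv2.resize(a[150:270,430:505],None,fx=4,fy=4,interpolation=cv2.INTER_CUBIC)
cv2.imwrite("pics/c1.png",x)
E
```

```text
t 2.1 p [ 0.5695 -0.2115  0.1581] q [-0.55  0.35  1.6  -0.    1.2  -1.84] F [0.1 1.  0.1] open 0.699 grip 0.0
[[-0.9615, 0.2748, -0.002], [0.2748, 0.9615, 0.0008], [0.0021, 0.0002, -1.0]]
shift cm [ 0.1   0.22 10.01]
```

View pics/c1.png

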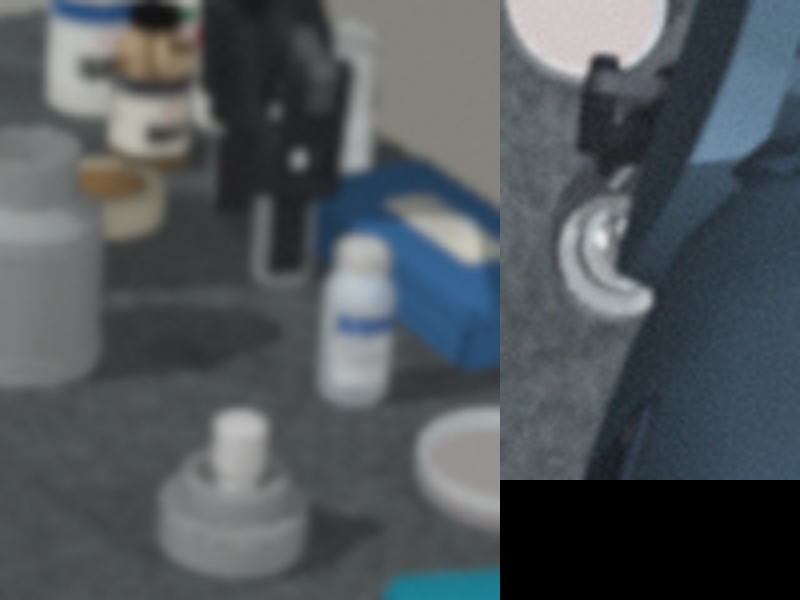

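```bash
python3 - <<'E'
from st import *
p,R=st()
for off in(-.03,0,.03):
  for z in(.142,.165): 
    q=p+R[:,1]*off; q[2]=z; u=proj("side",q)[0]; print(off,z,((u-[340,220]+.5)*5).round(1))
for c in([.568,-.2098],[.5715,-.2065]):print(((proj("side",[*c,.06])[0]-[340,220]+.5)*5).round(1),((proj("side",[*c,.045])[0]-[340,220]+.5)*5).round(1))
E
```

```text
t 2.2 p [ 0.5689 -0.2103  0.158 ] q [-0.55  0.35  1.6  -0.    1.2  -1.84] F [ 0.6  0.2 -0.1] open 0.698 grip 0.0
[[-0.9616, 0.2745, -0.003], [0.2745, 0.9616, 0.0016], [0.0033, 0.0007, -1.0]]
-0.03 0.142 [273.  280.2]
-0.03 0.165 [276.7 227.6]
0 0.142 [252.7 248. ]
0 0.165 [256.1 196.6]
0.03 0.142 [233.5 217.5]
0.03 0.165 [236.6 167.3]
[238.5 423.6] [236.4 454.5]
[241.5 418.4] [239.4 449.2]
```

Near finger appears ~10 zoomed px right of its projection, suggesting a side-camera bias. I'll go lower, just above the knob, and compare directly.

Call:
{"method": "send_rows", "body": {"dr": [[0,0,0],[0,0,0],[0,0,0],[0,0,0],[0,0,0],[0,0,0],[0,0,0],[0,0,0]], "xyz": [[0.1,0.1,1],[0.2,0.1,2.5],[0.2,0.1,4],[0.2,0.1,5.5],[0.2,0.1,6.5],[0.2,0.1,7],[0.2,0.1,7],[0.2,0.1,7]], "jaw": [65,60,60,60,60,60,60,60]}}

```text
time_s: 3.2
eef_pos: [0.5683, -0.2078, 0.0908]
eef_rot: [0.0, 0.138, 0.991, -0.0]
wrist_force: [-0.2, 0.2, 0.5]
opening: 0.6
grasp_force: 0.0
```

```bash
python3 - <<'E'
from st import *
go([.569,-.209,.058])
b=ctrl.camera("side")[:,:,::-1].copy()
cv2.imwrite("pics/s2.png",b)
cv2.imwrite("pics/c2.png",cv2.resize(b[270:345,345:420],None,fx=8,fy=8,interpolation=cv2.INTER_CUBIC))
E
```

```text
t 3.2 p [ 0.5683 -0.2078  0.0908] q [-0.55  0.43  1.64 -0.    1.07 -1.84] F [-0.2  0.2  0.5] open 0.6 grip 0.0
[[-0.9622, 0.2724, 0.0008], [0.2724, 0.9622, -0.0005], [-0.001, -0.0003, -1.0]]
shift cm [-0.1  -0.1   3.28]
```

View pics/c2.png

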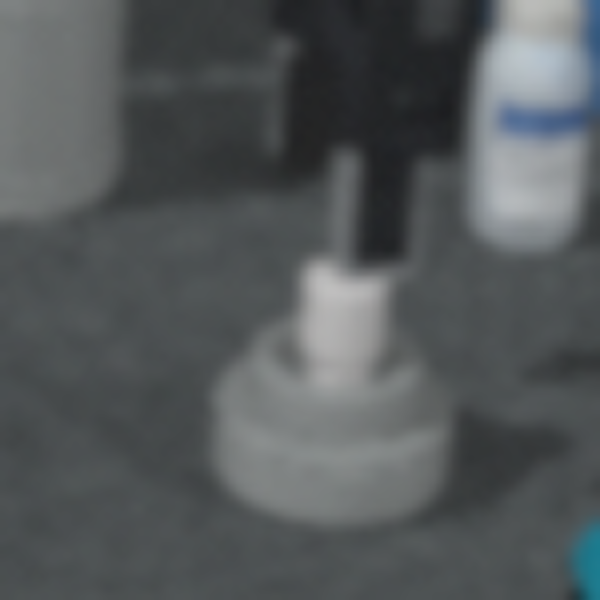

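Fingertip centre (~377, less ~30 px perspective for the near finger) lines up with the knob centre (345), so the gripper is aligned. Descend and close.

Call:
{"method": "send_rows", "body": {"dr": [[0,0,0],[0,0,0],[0,0,0],[0,0,0],[0,0,0],[0,0,0],[0,0,0],[0,0,0]], "xyz": [[0,-0.1,0.8],[0,-0.1,2],[0,-0.1,3],[0,-0.1,3.2],[0,-0.1,3.2],[0,-0.1,3.2],[0,-0.1,3.2],[0,-0.1,3.2]], "jaw": [60,60,60,60,45,35,25,0]}}

```text
time_s: 4.25
eef_pos: [0.568, -0.2088, 0.0589]
eef_rot: [0.0, 0.137, 0.991, -0.0]
wrist_force: [-0.3, -0.9, 2.1]
opening: 0.233
grasp_force: 58.8
```

Call:
{"method": "send_rows", "body": {"dr": [[0,0,0],[0,0,0],[0,0,0],[0,0,0],[0,0,0],[0,0,0],[0,0,0],[0,0,0]], "xyz": [[0,0,0],[0,0,0],[0,0,0],[0,0,0],[0,0,-0.5],[0,0,-1],[0,0,-1.5],[0,0,-1.5]], "jaw": [0,0,0,0,0,0,0,0]}}

```text
time_s: 5.25
eef_pos: [0.5679, -0.2085, 0.0738]
eef_rot: [0.0, 0.137, 0.991, -0.0]
wrist_force: [0.6, 0.0, -1.8]
opening: 0.233
grasp_force: 58.8
```

```bash
python3 - <<'E'
from st import *
# hover: tcp height = knob ref; plug bottom hangs (.058) below tcp
go([.562,-.015,.058+.112+.02])
E
```

```text
t 5.25 p [ 0.5679 -0.2085  0.0738] q [-0.55  0.45  1.65  0.    1.04 -1.84] F [ 0.6  0.  -1.8] open 0.233 grip 58.8
[[-0.9622, 0.2722, 0.0007], [0.2722, 0.9622, -0.0004], [-0.0008, -0.0002, -1.0]]
shift cm [  5.83  18.46 -11.63]
```

Grip is firm (59 N, ~1.8 N carried). Up, then over the canister to hover 15 mm above the rim.

Call:
{"method": "send_rows", "body": {"dr": [[0,0,0],[0,0,0],[0,0,0],[0,0,0],[0,0,0],[0,0,0],[0,0,0],[0,0,0]], "xyz": [[0,0,-0.8],[0,0,-2.3],[0,0,-4],[0,0,-6],[0,0,-8],[0,0,-10],[0,0,-11.2],[0,0,-11.6]], "jaw": [0,0,0,0,0,0,0,0]}}

```text
time_s: 6.25
eef_pos: [0.568, -0.2086, 0.1904]
eef_rot: [0.001, 0.137, 0.991, -0.0]
wrist_force: [0.2, -0.7, -3.0]
opening: 0.224
grasp_force: 58.8
```

Call:
{"method": "send_rows", "body": {"dr": [[0,0,0],[0,0,0],[0,0,0],[0,0,0],[0,0,0],[0,0,0],[0,0,0],[0,0,0]], "xyz": [[0.2,0.5,0],[0.6,1.8,0],[1.2,3.8,0],[2,6.2,0],[2.8,8.7,0],[3.6,11.2,0],[4.4,13.6,0],[5.1,15.7,0]], "jaw": [0,0,0,0,0,0,0,0]}}

```text
time_s: 7.25
eef_pos: [0.5607, -0.0409, 0.1889]
eef_rot: [-0.0, 0.137, 0.991, 0.0]
wrist_force: [0.1, -0.6, -2.4]
opening: 0.232
grasp_force: 58.8
```

Call:
{"method": "send_rows", "body": {"dr": [[0,0,0],[0,0,0],[0,0,0],[0,0,0],[0,0,0],[0,0,0],[0,0,0],[0,0,0]], "xyz": [[0.5,1.6,0],[0.8,2.5,0],[0.9,2.8,0],[0.9,2.8,0],[0.9,2.8,0],[0.9,2.8,0],[0.9,2.8,0],[0.9,2.8,0]], "jaw": [0,0,0,0,0,0,0,0]}}

```text
time_s: 8.25
eef_pos: [0.5603, -0.0143, 0.1893]
eef_rot: [0.0, 0.138, 0.99, -0.0]
wrist_force: [-0.3, 0.3, -2.4]
opening: 0.234
grasp_force: 58.8
```

```bash
python3 - <<'E'
from st import *
go([.561,-.014,.186])
a=ctrl.camera("top")[:,:,::-1].copy();b=ctrl.camera("side")[:,:,::-1].copy()
cv2.imwrite("pics/t3.png",a);cv2.imwrite("pics/s3.png",b)
x=np.zeros((600,800,3),np.uint8)
x[:,:480]=cv2.resize(b[210:310,305:385],None,fx=6,fy=6,interpolation=cv2.INTER_CUBIC)
x[:400,480:]=cv2.resize(a[180:280,330:410],None,fx=4,fy=4,interpolation=cv2.INTER_CUBIC)
cv2.imwrite("pics/c3.png",x)
E
```

```text
t 8.25 p [ 0.5603 -0.0143  0.1893] q [-0.24  0.21  1.7  -0.    1.23 -1.53] F [-0.3  0.3 -2.4] open 0.234 grip 58.8
[[-0.9621, 0.2726, 0.0], [0.2726, 0.9621, -0.0], [-0.0, -0.0, -1.0]]
shift cm [-0.06  0.05  0.33]
```

View pics/c3.png

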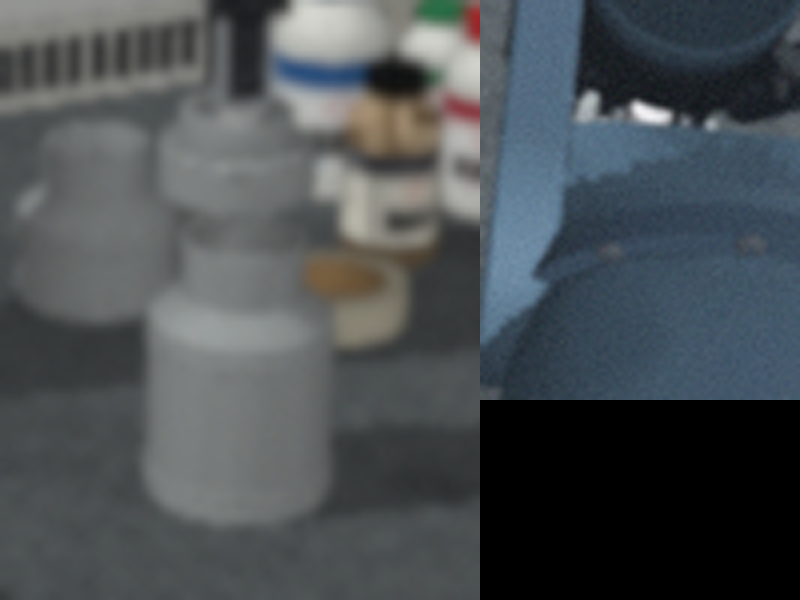

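The held pair (skirt 158–312, centre 235) hangs above the neck (182–304, centre 243), so it seems slightly left. I'll quantify it with the camera's own vertical-axis tilt.

```bash
python3 - <<'E'
from st import *
b=cv2.imread("pics/s3.png"); p=np.array([.5603,-.0143])
f=lambda u:((u-[305,210]+.5)*6-.5).round(1)
for z in(0,.04,.07,.1,.112,.132,.152,.175):print(z,f(proj("side",[*p,z])[0]))
print("1mm toolx, y",(6*(proj("side",[*(p+[-.00962,.00272]),.1])-proj("side",[*p,.1]))/10).round(2),(6*(proj("side",[*(p+[.00272,.00962]),.1])-proj("side",[*p,.1]))/10).round(2))
g=cv2.GaussianBlur(cv2.cvtColor(b,cv2.COLOR_BGR2GRAY),(1,5),0).astype(float)
def edges(v,l,r):
    # subpixel gradient extremes in zoom coords near guessed zoom columns
    row=cv2.resize(g[v:v+1],None,fx=6,fy=1,interpolation=cv2.INTER_CUBIC)[0]; row=cv2.GaussianBlur(row[None],(13,1),0)[0]
    d=np.abs(np.gradient(row)); o=305*6; e=[]
    for c in(l,r):
        s=d[o+c-14:o+c+15]; e.append(c-14+int(s.argmax()))
    return e,(sum(e)/2)
for v in range(210+24,210+84,3):
    z=(v-210)*6
    l,r=(160,312) if z<210 else (184,304) if z<285 else (146,332)
    print(z,edges(v,l,r))
E
```

```text
0 [226.4 483.9]
0.04 [228.5 397.3]
0.07 [230.1 330.8]
0.1 [231.7 263. ]
0.112 [232.4 235.5]
0.132 [233.5 189.1]
0.152 [234.5 142.2]
0.175 [235.8  87.4]
1mm toolx, y [[-2.45  0.13]] [[-0.45 -0.98]]
144 ([159, 311], 235.0)
162 ([159, 316], 237.5)
180 ([159, 315], 237.0)
198 ([170, 314], 242.0)
216 ([172, 290], 231.0)
234 ([180, 306], 243.0)
252 ([182, 303], 242.5)
270 ([182, 294], 238.0)
288 ([158, 326], 242.0)
306 ([150, 334], 242.0)
324 ([147, 337], 242.0)
342 ([147, 321], 234.0)
360 ([147, 332], 239.5)
378 ([147, 328], 237.5)
396 ([147, 328], 237.5)
414 ([147, 328], 237.5)
432 ([146, 329], 237.5)
450 ([143, 330], 236.5)
468 ([143, 331], 237.0)
486 ([147, 327], 237.0)
```

```bash
python3 - <<'E'
from st import *
b=cv2.imread("pics/s3.png"); p=np.array([.5603,-.0143])
f=lambda u:(u-[305,210]+.5)*6-.5
for n,z,r in(("skirt bot",.1324,.0315),("skirt top",.1524,.0315),("can bot",0,.038),("rim",.112,.025),("should",.078,.038),("neckbase",.088,.025)):
    q=f(ring("side",p,z,r));print(n,"u",q[:,0].min().round(1),q[:,0].max().round(1),"v",q[:,1].min().round(1),q[:,1].max().round(1))
g=cv2.cvtColor(b,cv2.COLOR_BGR2GRAY).astype(float)
u=305+39
col=g[:,u-2:u+4].mean(1)
for v in range(222,302): print(int((v-210)*6+3),int(col[v]),end=" | ")
# top view: before images, knob/cover/canister radial check
E
```

```text
skirt bot u 154.2 312.8 v 159.1 218.8
skirt top u 154.8 314.4 v 113.1 170.7
can bot u 134.9 318.0 v 442.1 528.2
rim u 169.9 294.9 v 211.5 260.4
should u 136.7 324.6 v 274.9 353.1
neckbase u 169.1 293.1 v 265.4 316.1
75 55 | 81 55 | 87 55 | 93 64 | 99 84 | 105 107 | 111 125 | 117 135 | 123 136 | 129 132 | 135 126 | 141 122 | 147 119 | 153 118 | 159 124 | 165 131 | 171 128 | 177 119 | 183 117 | 189 119 | 195 119 | 201 118 | 207 116 | 213 110 | 219 105 | 225 104 | 231 106 | 237 107 | 243 107 | 249 111 | 255 119 | 261 124 | 267 123 | 273 122 | 279 121 | 285 121 | 291 121 | 297 121 | 303 121 | 309 126 | 315 137 | 321 148 | 327 151 | 333 152 | 339 151 | 345 148 | 351 139 | 357 130 | 363 126 | 369 123 | 375 119 | 381 118 | 387 120 | 393 120 | 399 120 | 405 120 | 411 119 | 417 119 | 423 118 | 429 118 | 435 118 | 441 118 | 447 118 | 453 117 | 459 117 | 465 117 | 471 117 | 477 116 | 483 116 | 489 118 | 495 119 | 501 118 | 507 117 | 513 118 | 519 113 | 525 97 | 531 83 | 537 79 | 543 79 | 549 78 |
```

Side-by-side comparison in the same image puts the canister ~3 mm toward −tool x and ~1 mm toward −tool y. The tapered foot allows 5.5 mm at entry, so I'll correct, lower in stages and watch the force.

Call:
{"method": "send_rows", "body": {"dr": [[0,0,0],[0,0,0],[0,0,0],[0,0,0],[0,0,0],[0,0,0],[0,0,0],[0,0,0]], "xyz": [[-0.15,-0.05,0],[-0.3,-0.1,0],[-0.3,-0.1,0.5],[-0.3,-0.1,1],[-0.3,-0.1,1.4],[-0.3,-0.1,1.7],[-0.3,-0.1,1.9],[-0.3,-0.1,2]], "jaw": [0,0,0,0,0,0,0,0]}}

```text
time_s: 9.35
eef_pos: [0.5629, -0.0159, 0.1692]
eef_rot: [-0.0, 0.137, 0.991, 0.0]
wrist_force: [0.1, 0.4, -0.9]
opening: 0.228
grasp_force: 58.8
```

Call:
{"method": "send_rows", "body": {"dr": [[0,0,0],[0,0,0],[0,0,0],[0,0,0],[0,0,0],[0,0,0],[0,0,0],[0,0,0]], "xyz": [[0,0,0.05],[0,0,0.1],[0,0,0.15],[0,0,0.2],[0,0,0.25],[0,0,0.3],[0,0,0.3],[0,0,0.3]], "jaw": [0,0,0,0,0,0,0,0]}}

```text
time_s: 10.35
eef_pos: [0.5629, -0.0159, 0.1663]
eef_rot: [-0.0, 0.137, 0.991, 0.0]
wrist_force: [0.3, -0.4, -1.1]
opening: 0.228
grasp_force: 58.8
```

```bash
python3 - <<'E'
from st import *
go([.561,-.014,.1569])
b=ctrl.camera("side")[:,:,::-1].copy();cv2.imwrite("pics/s4.png",b)
cv2.imwrite("pics/c4.png",cv2.resize(b[215:305,310:380],None,fx=6,fy=6,interpolation=cv2.INTER_CUBIC))
E
```

```text
t 10.35 p [ 0.5629 -0.0159  0.1663] q [-0.24  0.24  1.71  0.    1.19 -1.53] F [ 0.3 -0.4 -1.1] open 0.228 grip 58.8
[[-0.9622, 0.2724, -0.0], [0.2724, 0.9622, 0.0], [0.0, 0.0, -1.0]]
shift cm [0.24 0.13 0.94]
```

View pics/c4.png

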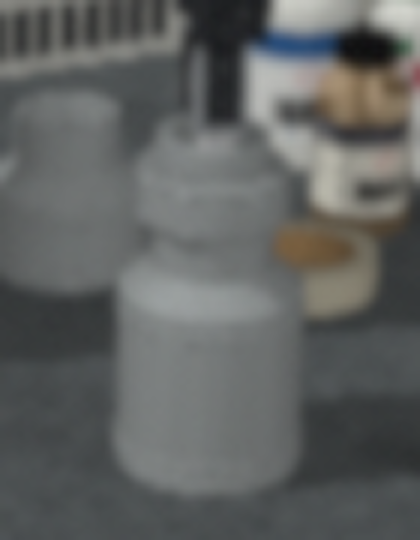

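Skirt centre 213 vs neck centre ~212: aligned, and the force is small. Continue down.

Call:
{"method": "send_rows", "body": {"dr": [[0,0,0],[0,0,0],[0,0,0],[0,0,0],[0,0,0],[0,0,0],[0,0,0],[0,0,0]], "xyz": [[0,0,0.05],[0,0,0.1],[0,0,0.15],[0,0,0.2],[0,0,0.25],[0,0,0.3],[0,0,0.3],[0,0,0.3]], "jaw": [0,0,0,0,0,0,0,0]}}

```text
time_s: 11.4
eef_pos: [0.5629, -0.0159, 0.1633]
eef_rot: [0.0, 0.137, 0.991, 0.0]
wrist_force: [0.3, -0.1, -2.1]
opening: 0.232
grasp_force: 58.8
```

Call:
{"method": "send_rows", "body": {"dr": [[0,0,0],[0,0,0],[0,0,0],[0,0,0],[0,0,0],[0,0,0],[0,0,0],[0,0,0]], "xyz": [[0,0,0.05],[0,0,0.12],[0,0,0.19],[0,0,0.26],[0,0,0.33],[0,0,0.4],[0,0,0.4],[0,0,0.4]], "jaw": [0,0,0,0,0,0,0,0]}}

```text
time_s: 12.4
eef_pos: [0.563, -0.0159, 0.1593]
eef_rot: [0.0, 0.137, 0.991, -0.0]
wrist_force: [0.4, -0.3, -1.3]
opening: 0.23
grasp_force: 58.8
```

Call:
{"method": "send_rows", "body": {"dr": [[0,0,0],[0,0,0],[0,0,0],[0,0,0],[0,0,0],[0,0,0],[0,0,0],[0,0,0]], "xyz": [[0,0,0.03],[0,0,0.06],[0,0,0.09],[0,0,0.12],[0,0,0.15],[0,0,0.18],[0,0,0.2],[0,0,0.2]], "jaw": [0,0,0,0,0,0,0,0]}}

```text
time_s: 13.4
eef_pos: [0.5629, -0.0159, 0.1573]
eef_rot: [-0.0, 0.137, 0.991, 0.0]
wrist_force: [0.8, 0.3, -2.1]
opening: 0.233
grasp_force: 58.8
```

No contact yet, 0.4 mm above the expected home position. Small steps until the flange meets the rim.

Call:
{"method": "send_rows", "body": {"dr": [[0,0,0],[0,0,0],[0,0,0],[0,0,0],[0,0,0],[0,0,0],[0,0,0],[0,0,0]], "xyz": [[0,0,0.01],[0,0,0.02],[0,0,0.03],[0,0,0.04],[0,0,0.05],[0,0,0.06],[0,0,0.06],[0,0,0.06]], "jaw": [0,0,0,0,0,0,0,0]}}

```text
time_s: 14.4
eef_pos: [0.5631, -0.016, 0.157]
eef_rot: [0.0, 0.137, 0.991, -0.0]
wrist_force: [-1.4, 0.1, 3.2]
opening: 0.232
grasp_force: 59.3
```

Call:
{"method": "send_rows", "body": {"dr": [[0,0,0],[0,0,0],[0,0,0],[0,0,0],[0,0,0],[0,0,0],[0,0,0],[0,0,0]], "xyz": [[0,0,0.02],[0,0,0.04],[0,0,0.05],[0,0,0.05],[0,0,0.05],[0,0,0.05],[0,0,0.05],[0,0,0.05]], "jaw": [0,0,0,0,0,0,0,0]}}

```text
time_s: 15.4
eef_pos: [0.5632, -0.016, 0.1569]
eef_rot: [0.0, 0.137, 0.991, -0.0]
wrist_force: [-2.5, 0.1, 7.0]
opening: 0.231
grasp_force: 59.7
```

```bash
python3 - <<'E'
from st import *
st(); print(ctrl.get_obs()["torque"])
E
```

```text
t 15.4 p [ 0.5632 -0.016   0.1569] q [-0.24  0.26  1.72 -0.    1.17 -1.53] F [-2.5  0.1  7. ] open 0.231 grip 59.7
[[-0.9622, 0.2723, 0.0008], [0.2723, 0.9622, -0.0003], [-0.0008, -0.0001, -1.0]]
[0.1291706  0.45531168 0.03686398]
```

Home at z = 0.1569, exactly as predicted, with firm contact. Relieve the press slightly and open.

Call:
{"method": "send_rows", "body": {"dr": [[0,0,0],[0,0,0],[0,0,0],[0,0,0],[0,0,0],[0,0,0],[0,0,0],[0,0,0]], "xyz": [[0,0,-0.03],[0,0,-0.06],[0,0,-0.06],[0,0,-0.06],[0,0,-0.06],[0,0,-0.06],[0,0,-0.06],[0,0,-0.06]], "jaw": [0,0,0,26,32,42,55,70]}}

```text
time_s: 16.4
eef_pos: [0.5629, -0.0158, 0.1567]
eef_rot: [0.0, 0.137, 0.991, 0.0]
wrist_force: [0.4, 0.1, -1.1]
opening: 0.697
grasp_force: 0.0
```

Call:
{"method": "send_rows", "body": {"dr": [[0,0,0],[0,0,0],[0,0,0],[0,0,0],[0,0,0],[0,0,0],[0,0,0],[0,0,0]], "xyz": [[0,0,0],[0,0,0],[0,0,0.3],[0,0,0.6],[0,0,0.9],[0,0,1.2],[0,0,1.5],[0,0,1.6]], "jaw": [72,72,72,72,72,72,72,72]}}

```text
time_s: 17.4
eef_pos: [0.5628, -0.0158, 0.1405]
eef_rot: [-0.0, 0.137, 0.991, 0.0]
wrist_force: [0.5, 0.3, -0.4]
opening: 0.716
grasp_force: 0.0
```

```bash
python3 - <<'E'
from st import *
go([.563,-.016,.140])
b=ctrl.camera("side")[:,:,::-1].copy();cv2.imwrite("pics/s5.png",b)
E
```

```text
t 17.4 p [ 0.5628 -0.0158  0.1405] q [-0.24  0.28  1.73  0.    1.14 -1.53] F [ 0.5  0.3 -0.4] open 0.716 grip 0.0
[[-0.9622, 0.2723, -0.0004], [0.2723, 0.9622, 0.0001], [0.0004, 0.0, -1.0]]
shift cm [-0.02 -0.01  0.05]
```

Call:
{"method": "send_rows", "body": {"dr": [[0,0,0],[0,0,0],[0,0,0],[0,0,0],[0,0,0],[0,0,0],[0,0,0],[0,0,0]], "xyz": [[0,0,0],[0,0,0],[0,0,0],[0,0,0],[0,0,0],[0,0,0],[0,0,0],[0,0,0]], "jaw": [68,64,60,57,54,51,40,0]}}

```text
time_s: 18.45
eef_pos: [0.5633, -0.0159, 0.1415]
eef_rot: [0.001, 0.137, 0.991, -0.0]
wrist_force: [-1.3, 1.4, 5.4]
opening: 0.504
grasp_force: 60.9
```

Call:
{"method": "send_rows", "body": {"dr": [[0,0,0],[0,0,0],[0,0,0],[0,0,0],[0,0,0],[0,0,0],[0,0,0],[0,0,0]], "xyz": [[0,0,0],[0,0,0],[0,0,0],[0,0,-0.05],[0,0,-0.15],[0,0,-0.3],[0,0,-0.4],[0,0,-0.4]], "jaw": [0,0,0,0,0,0,0,0]}}

```text
time_s: 19.45
eef_pos: [0.5629, -0.0159, 0.1447]
eef_rot: [-0.0, 0.137, 0.991, 0.0]
wrist_force: [0.3, -0.5, -1.4]
opening: 0.499
grasp_force: 60.9
```

```bash
python3 - <<'E'
from st import *
st();print(ctrl.get_obs()["torque"])
b=ctrl.camera("side")[:,:,::-1].copy();cv2.imwrite("pics/s6.png",b)
E
```

```text
t 19.45 p [ 0.5629 -0.0159  0.1447] q [-0.24  0.27  1.73 -0.    1.14 -1.53] F [ 0.3 -0.5 -1.4] open 0.499 grip 60.9
[[-0.9622, 0.2724, -0.0001], [0.2724, 0.9622, 0.0], [0.0001, -0.0, -1.0]]
[ 0.00570676 -0.01467419 -0.04207478]
```

Collar gripped, load ≈1 N. Lift straight up.

Call:
{"method": "send_rows", "body": {"dr": [[0,0,0],[0,0,0],[0,0,0],[0,0,0],[0,0,0],[0,0,0],[0,0,0],[0,0,0]], "xyz": [[0,0,-0.3],[0,0,-0.7],[0,0,-1.2],[0,0,-1.7],[0,0,-2.2],[0,0,-2.7],[0,0,-3.2],[0,0,-3.7]], "jaw": [0,0,0,0,0,0,0,0]}}

```text
time_s: 20.5
eef_pos: [0.5629, -0.0159, 0.1821]
eef_rot: [-0.0, 0.137, 0.991, 0.0]
wrist_force: [-0.5, 0.5, -0.9]
opening: 0.503
grasp_force: 60.9
```

Call:
{"method": "send_rows", "body": {"dr": [[0,0,0],[0,0,0],[0,0,0],[0,0,0],[0,0,0],[0,0,0],[0,0,0],[0,0,0]], "xyz": [[0,0,-0.6],[0,0,-1.4],[0,0,-2.4],[0,0,-3.4],[0,0,-4.4],[0,0,-5.2],[0,0,-5.5],[0,0,-5.5]], "jaw": [0,0,0,0,0,0,0,0]}}

```text
time_s: 21.5
eef_pos: [0.5629, -0.0159, 0.2369]
eef_rot: [0.0, 0.138, 0.991, 0.0]
wrist_force: [0.8, 0.8, -1.6]
opening: 0.499
grasp_force: 60.9
```

```bash
python3 - <<'E'
from st import *
st()
b=ctrl.camera("side")[:,:,::-1].copy();cv2.imwrite("pics/s7.png",b)
cv2.imwrite("pics/c7.png",cv2.resize(b[170:300,295:395],None,fx=4.5,fy=4.5,interpolation=cv2.INTER_CUBIC))
E
```

```text
t 21.5 p [ 0.5629 -0.0159  0.2369] q [-0.24  0.17  1.65  0.    1.32 -1.53] F [ 0.8  0.8 -1.6] open 0.499 grip 60.9
[[-0.9622, 0.2724, 0.0001], [0.2724, 0.9622, -0.0], [-0.0001, 0.0, -1.0]]
```

View pics/c7.png

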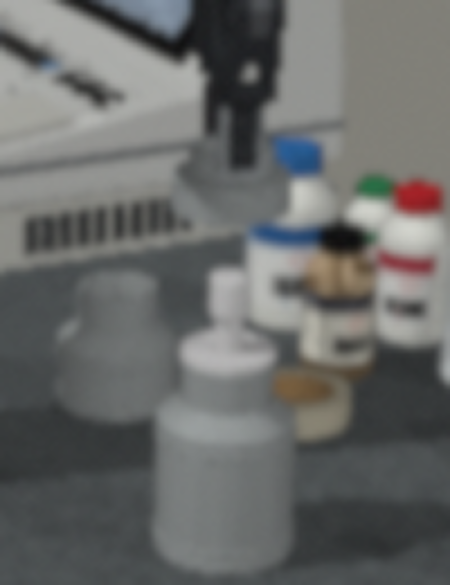

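The inner lid sits flat on the rim (flange at about (228,350), knob upright at (227,295)). The cover is level in the gripper at about (232,190), roughly 95 mm above its seat. Handing in.

```bash
python3 -c "
from bench import ctrl
print(ctrl.hand_in())"
```

```text
the job is handed in; nothing more can be done
None
```

I handed the job in with the inner lid fully home on the tall canister before release, and the outer cover held level in the gripper about 95 mm above where it sat (21.5 s of the 54 s).

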